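Start and close the tester jar's quick-thread cap without crossing it

ROBOT

A 6-joint arm with a two-finger parallel gripper is mounted at the origin on a cart in front of the work surface, level with it; the furniture and walls round the work are solid. World frame = base frame: x ahead of the robot, y to its left, z up, the work surface at z = 0. Lengths are in m, angles in rad, forces in N, time in s.
With the tool pointing down it reaches from about 0.325 to 0.9 m from the base axis. Payload 3.5 kg.
Tool frame: the origin (TCP) lies at the very end of the fingers, on their centre line; the grasp point (between the pads) lies 19 mm behind it; z points along the fingers, y is the direction in which the jaws open and shut (so a half turn about z gives the same grasp; the last joint's range is limited). The gripper opens to 85 mm and grips with 20 to 120 N. Pads are 22 mm wide; open, the fingers measure 114 mm over their backs; the gripper's body (76 mm by 85 mm) begins 54 mm behind the grasp point. The pads swing forward as they close: fully open they stand 13 mm farther back than shut.
Start: joints at [1.04, 0.276, -0.026, 1.268, 0, 1.467], TCP at [0.259, 0.569, 0.231] pointing down, gripper open.
Joint ranges: [-3.12, 3.12], [-0.85, 1.88], [-1.08, 1.24], [-1.95, 2.15], [-1.57, 1.53], [-3.14, 3.14]. Speed limits (rad/s): [2.57, 2.57, 3.14, 3.14, 3.14, 3.14].

INTERFACE

Orientations are given as a unit quaternion [w, x, y, z].
In Python, from station import env gives the robot as it stands.
- The arm moves only by the tool play_rows, never from a script. Its argument "moves" is a list of rows, each a list of 7 numbers: the shift along the world's x, y, z in m, then the turn, a rotation vector about the world's x, y, z in degrees, then the gripper command: -1 is shut, 1 is fully open, values between are in proportion. In form: [[tx, ty, tz, ax, ay, az, grip], ...]. A call has 1 to 5 rows; each row shifts and turns the commanded pose from where the row before left it; what a row does not reach is not made up. A row lasts 1/8 s, in which the tool goes at most 62.5 mm and 10.7 degrees, less where a joint would pass 70% of its speed; a pose out of reach is approached as far as the arm can. A call is refused whole if a number of a shift passes 0.0625 or a number of a turn 10.7, either way. A call with a gripper value outside its range is refused whole. The fingers move at their own pace and stop on an object; "grip_force" is the grip in N (left out, the last holds). Time passes only in rows, so rows that do not move let the fingers close. It gives the time, the measured TCP pose, the force and the opening at its end, in the units of the state.
- env.get_obs(): the state, without advancing time (a new reading comes with each control period).
- env.capture(name): name is "side" or "top" or "wrist"; returns a dict with "color" (384x512x3 uint8, red, green, blue), "mtx" (3x3 intrinsics, pixels), "k1" (the pictures are not rectified: a ray, as slopes to the right and down, at radius r is drawn at 1 + k1 r^2 times it, then the intrinsics apply), "position" and "orientation" of the camera in the world. Camera axes: x right, y up, looking along -z (the intrinsics and any distortion apply to the point x, -y, -z); pixel columns grow to the right and rows downward; lengths in m; the calibration is good to about 2 mm. A picture is of the moment at which its call begins. There is no depth.
- env.hand_in(): hands the job in, once; it reports no verdict.
Trained networks look in the newest picture that a camera, given by its name, has taken for a name from the list of things; names that differ only in an ending like _2 or _b are one class to them, and where a whole thing is asked for, a point or a joint stands for the part that bears it (a point fixed in the world has none). Each returns a list of dicts, best first, with "score" (0 to 1); they miss things now and then, are a little off and sometimes report something else, mostly with a low value. They report only what shows in the picture. A call takes as long as a camera call.
- env.find_in(camera, label): "point" ([column, row] in pixels, amid what is visible of it).
- env.cut_out(camera, label): "region" (384x512 bool, what is visible of it) and "point" ([column, row] in pixels, amid what is visible of it).
The state is a dict: "t": time; "joint_positions": joint angles; "joint_vel": joint speeds; "tau": joint torques, N m; "tcp_pos": TCP position; "orientation": TCP orientation; "force": force on the tool from outside, world axes, zero at the start; "moment": the same for the moment, N m; "gripper_width": opening from 0.0 (shut) to 1.0 (fully open).
Only numpy, scipy, OpenCV 4.12 (cv2) and the standard library are available. Lean on these libraries where they do the work, as an engineer would, in place of code of your own. Each camera call takes 0.05 s, during which the arm holds its last target.

TASK

Put the wooden cap on the tester jar and screw it fully home. Start it gently by feel: if it resists early without going down, it is crossed, so stop, turn it back until it drops into the thread, and then screw it clockwise until it stops. Never force it, and leave the hair tie card and the bath scrubby beside the work where they are.

Things in the scene. Friction and masses are not known exactly. Their poses are not given: they have to be found in the camera images.
- cap: Loose round cap of pale wood, 54 mm in diameter, 40 mm tall, about 60 g, standing open side down on the table; gripped by its smooth outside. Origin: centre of its lower rim, z up. Hollow (bore 48 mm, 32 mm deep) with four round lugs inside, 3.6 mm thick, 90 degrees apart, one on its +x side, undersides 4 mm above the rim.
- holder: Fixed wooden block, 92 mm square, 42 mm high, lined with foam, in which the jar stands. Origin: centre of its underside, below the jar's axis.
- jar: White ceramic jar, 64 mm in diameter, neck up, in the block. Origin: on its axis level with the top of the thread, 105 mm above the table; z up. Shoulder 24 to 27 mm below that. Bedded in foam: once pressed with about 1.5 N it sinks 1 mm per N more, up to 12 mm; it twists 0.5 rad per N m and shifts sideways 0.5 mm per N; it springs back. Over 25 N between cap and jar spoils the thread.
- thread_top (a point): Centre of the flat top of the 44 mm wide thread, at the jar's origin; a tapered nose stands 5 mm above it and guides the cap (2 mm play all round). Four starts, right-handed: clockwise from above closes. Its angle about the axis is unknown. A cap lying crossed has its rim 4 mm below this point, or level with it if on the blunt thread starts (4 mm high, 2 mm wide).
- rim_started (a point): 12 mm below the thread top: where the cap's rim is once its lugs have dropped into the four 5 mm wide entries. A crossed cap turns clockwise 75 degrees at most, then butts on the blunt starts (0.45 N m there is 25 N). Turned back under light pressure (3 to 6 N) it drops 8 mm into the entries within 80 degrees and can turn back no farther.
- rim_home (a point): 15.5 mm below the thread top: where the cap's rim is when screwed fully home, about 45 degrees clockwise of the entry, where a stop in the thread ends the turn. From started to home the rim goes down 3.5 mm.
- hairtie_violet: Hair tie on a flat brown card, 158x90x16 mm, lying loose on the table; origin at the centre of its underside. Bystander.
- scrubby_peach: Round crocheted-look bath scrubby, 88 mm in diameter, 43 mm high, loose on the table; origin at the centre of its underside. Bystander.

How it is judged:
By the outcome, as a careful person would: the job done as asked, in the order asked, and still so for the second after the job is handed in, with the robot touching nothing.
It also fails if it takes over 72 s, if anything falls off the work surface, if the arm or the gripper's body presses on something with over 40 N, if the wrist force passes 120 N, or if a joint passes its speed limit or range.

## Working session

There is one attempt and no reset: what is moved stays moved. The work goes in short steps, Python scripts to look and compute and a tool call to move; the robot and the scene stay as the last step left them, time stands still between calls to the robot, and variables do not carry over. Pictures are saved under pics/ and viewed, and the job is handed in when it is done.

Besides the shell and the picture viewer there is one more tool, called after "Call:" as name([rows], argument=value, ...), one row to a line, values as JSON. play_rows: Moves the arm, as the interface text tells. Its arguments: {"type":"object","properties":{"moves":{"type":"array"},"grip_force":{"type":"number"}},"required":["moves"]}

```bash
ls; mkdir -p pics; cat > h.py <<'E'
import numpy as np, cv2
from station import env
from scipy.spatial.transform import Rotation as R
def cap(n,f=None):
    c=env.capture(n)
    if f: cv2.imwrite('pics/'+f,c['color'][:,:,::-1])
    return c
def ray(c,p):
    M=np.array(c['mtx']);d=np.array([(p[0]-M[0,2])/M[0,0],(p[1]-M[1,2])/M[1,1]])
    u=d.copy()
    for _ in range(30): u=d/(1+c['k1']*(u@u))
    q=c['orientation'];r=R.from_quat([q[1],q[2],q[3],q[0]])
    return np.array(c['position']),r.apply([u[0],-u[1],-1])
def atz(c,p,z):
    o,d=ray(c,p);return o+d*(z-o[2])/d[2]
def proj(c,P):
    q=c['orientation'];r=R.from_quat([q[1],q[2],q[3],q[0]])
    v=r.inv().apply(np.array(P)-np.array(c['position']));u=np.array([v[0],-v[1]])/-v[2]
    u=u*(1+c['k1']*(u@u));M=np.array(c['mtx']);return M[0,0]*u[0]+M[0,2],M[1,1]*u[1]+M[1,2]
E
python3 - <<'E'
from h import *
o=env.get_obs();print(o)
for n in ['side','top','wrist']:
    c=cap(n,n+'0.png');print(n,c['position'],c['orientation'],c['k1'],c['mtx'])
    for l in ['cap','jar','holder','hairtie_violet','scrubby_peach']:
        for d in env.find_in(n,l)[:2]: print(l,d['score'],d['point'])
E
```

```text
pics
{'t': 0.0, 'joint_positions': array([ 1.03958925e+00,  2.77116816e-01, -2.79099927e-02,  1.26800879e+00,
       -3.63855124e-06,  1.46741953e+00]), 'joint_vel': array([-0.00127857,  0.00056872,  0.00039461, -0.00103395, -0.00110037,
        0.00024274]), 'tau': array([-9.48753186e-04, -4.45511162e+01,  2.95200652e+01,  1.63722143e-02,
       -2.37130644e-04,  3.19799121e-08]), 'tcp_pos': array([0.25890275, 0.56797952, 0.23015605]), 'orientation': array([-3.47592269e-04,  2.12287287e-01,  9.77206659e-01, -1.06431593e-03]), 'force': array([ 0.59232758, -0.66362676, -0.54219681]), 'moment': array([ 0.01337473, -0.02067555, -0.02896097]), 'gripper_width': 0.9965584341152033}
side [ 0.509961   -0.6812795   0.58473136] [ 8.90861257e-01  4.54084270e-01 -4.86969559e-05 -1.31793217e-02] -0.04663201917889612 [[418.38926393   0.         251.81250735]
 [  0.         418.38926393 184.92179057]
 [  0.           0.           1.        ]]
cap 0.66 [236.3, 173.1]
cap 0.52 [257.7, 254.4]
jar 0.69 [256.4, 241.9]
holder 0.7 [254.7, 253.6]
hairtie_violet 0.67 [322.1, 210.7]
hairtie_violet 0.37 [206.2, 212.5]
scrubby_peach 0.58 [204.3, 214.2]
top [ 0.40502445 -0.01937891  0.93567034] [-0.70475671 -0.05940636  0.05545935  0.70477878] -0.03309833512463131 [[371.14112616   0.         257.65985988]
 [  0.         371.14112616 193.23817055]
 [  0.           0.           1.        ]]
cap 0.85 [190.8, 220.2]
jar 0.73 [306.1, 208.1]
holder 0.95 [307.9, 209.4]
hairtie_violet 0.83 [244.4, 148.5]
scrubby_peach 0.81 [252.6, 246.9]
wrist [0.19767746 0.59561882 0.37459923] [ 0.83350081 -0.11181015 -0.07162357  0.53632542] -0.048829135977882195 [[332.17734096   0.         256.15147205]
 [  0.         332.17734096 187.11220101]
 [  0.           0.           1.        ]]
```

View pics/side0.png

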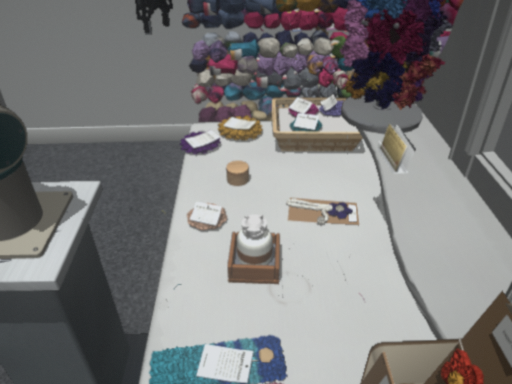

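View pics/top0.png

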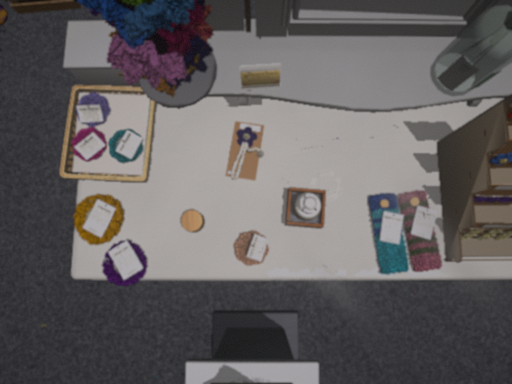

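View pics/wrist0.png

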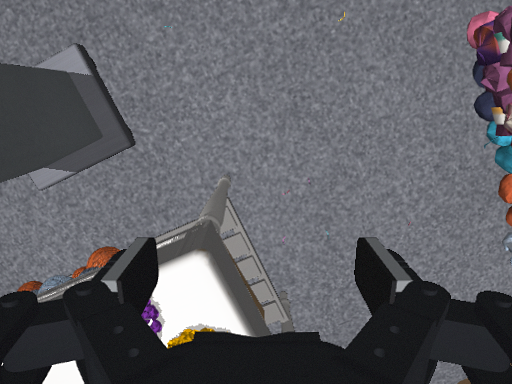

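```bash
python3 - <<'E'
from h import *
def fit(c,reg,z):
    ys,xs=np.nonzero(reg)
    cs,_=cv2.findContours(reg.astype(np.uint8),0,1); k=max(cs,key=cv2.contourArea)[:,0,:]
    P=np.array([atz(c,p,z)[:2] for p in k]); (x,y),r=cv2.minEnclosingCircle((P*1000).astype(np.float32)); return x,y,r
for n in ['top','side']:
    c=cap(n)
    for l,z in [('cap',.04),('jar',.11),('holder',.042),('hairtie_violet',.016),('scrubby_peach',.02)]:
        r=env.cut_out(n,l)
        for d in r[:2]:
            reg=d['region'];ys,xs=np.nonzero(reg)
            print(n,l,d['score'],d['point'],xs.min(),xs.max(),ys.min(),ys.max(),'z',z,atz(c,d['point'],z).round(4),np.round(fit(c,reg,z),1))
E
```

```text
top cap 0.9 [190.6, 219.7] 181 204 210 232 z 0.04 [0.4871 0.1481 0.04  ] [483.7 144.3  29.1]
top jar 0.92 [306.6, 207.0] 293 320 192 220 z 0.11 [ 0.5092 -0.1244  0.11  ] [ 511.1 -123.    33.1]
top holder 0.66 [307.1, 206.6] 285 324 189 228 z 0.042 [ 0.5188 -0.1343  0.042 ] [ 517.8 -129.7   61. ]
top hairtie_violet 0.58 [244.3, 148.5] 226 263 122 179 z 0.016 [0.6722 0.0201 0.016 ] [667.7  20.3  80.1]
top scrubby_peach 0.55 [253.6, 247.0] 234 268 231 265 z 0.02 [ 0.4221 -0.0044  0.02  ] [420.1   1.7  43.6]
side cap 0.85 [234.5, 174.6] 226 248 161 185 z 0.04 [0.4824 0.1106 0.04  ] [485.7 119.1  50. ]
side jar 0.75 [257.4, 241.7] 236 271 214 265 z 0.11 [ 0.5251 -0.1852  0.11  ] [ 523.8 -175.7   62.1]
side holder 0.82 [256.8, 253.8] 227 280 213 283 z 0.042 [ 0.5251 -0.1454  0.042 ] [ 520.9 -125.7   95. ]
side hairtie_violet 0.55 [317.6, 209.0] 286 357 197 223 z 0.016 [0.6603 0.0085 0.016 ] [668.1   6.5  79.7]
side scrubby_peach 0.87 [207.0, 212.9] 187 226 202 229 z 0.02 [ 4.247e-01 -3.000e-04  2.000e-02] [420.1  -5.4  48.3]
```

Call:
play_rows([
  [0.019,-0.035,0,0,0,0,1],
  [0.019,-0.035,0,0,0,0,1],
  [0.019,-0.035,0,0,0,0,1],
  [0.019,-0.035,0,0,0,0,1],
  [0.019,-0.035,0,0,0,0,1],
])

```text
t: 2.12
tcp_pos: [0.3548, 0.3926, 0.2315]
orientation: [0.0, 0.212, 0.977, 0.0]
force: [1.0, 0.2, 0.5]
gripper_width: 1.0
```

Call:
play_rows([
  [0.019,-0.035,0,0,0,0,1],
  [0.019,-0.035,0,0,0,0,1],
  [0.019,-0.035,0,0,0,0,1],
  [0.019,-0.035,0,0,0,0,1],
  [0.019,-0.035,0,0,0,0,1],
])

```text
t: 2.75
tcp_pos: [0.4499, 0.2175, 0.2315]
orientation: [0.0, 0.212, 0.977, 0.0]
force: [-0.3, 0.7, -0.6]
gripper_width: 0.996
```

Call:
play_rows([
  [0.019,-0.035,0,0,0,0,1],
  [0.019,-0.035,0,0,0,0,1],
  [0,0,0,0,0,0,1],
])

```text
t: 3.12
tcp_pos: [0.4885, 0.1469, 0.2315]
orientation: [0.0, 0.214, 0.977, 0.0]
force: [-0.0, -0.0, -0.6]
gripper_width: 1.002
```

```bash
cat > cf.py <<'E'
from h import *
from scipy.optimize import least_squares
def outline(c,x,y,r,z0,z1):
    a=np.linspace(0,2*np.pi,60,endpoint=False)
    P=[proj(c,(x+r*np.cos(t),y+r*np.sin(t),z)) for t in a for z in (z0,z1)]
    return cv2.convexHull(np.array(P,np.float32))[:,0]
def fitcyl(c,reg,x0,r,z0,z1):
    cs,_=cv2.findContours(reg.astype(np.uint8),0,1); k=cv2.convexHull(max(cs,key=cv2.contourArea))
    m=np.zeros(reg.shape,np.uint8);cs0=max(cs,key=cv2.contourArea)[:,0].astype(float)
    def f(p):
        h=outline(c,p[0],p[1],r,z0,z1)
        return [cv2.pointPolygonTest(h.reshape(-1,1,2),(float(q[0]),float(q[1])),True) for q in cs0]
    s=least_squares(f,x0,loss='soft_l1',diff_step=1e-3);return s.x,np.mean(f(s.x)),np.std(f(s.x))
E
python3 - <<'E'
from cf import *
o=env.get_obs();print(o['t'],o['tcp_pos'],o['orientation'],o['force'],o['joint_positions'])
for n in ['wrist','top','side']:
    c=cap(n,n+'1.png');print(n,c['position'],c['orientation'])
    for d in env.cut_out(n,'cap')[:1]:
        print(d['score'],d['point'],fitcyl(c,d['region'],[.486,.147],.027,0,.04))
E
```

```text
3.125 [0.48851479 0.14686324 0.23146948] [3.97624497e-04 2.14133562e-01 9.76804310e-01 7.82407493e-06] [-0.02095836 -0.00446711 -0.5867571 ] [ 1.65416658e-01  7.20921034e-02 -2.71685171e-01  1.22627507e+00
 -2.81351140e-04  5.97026048e-01]
wrist [0.4268849  0.17404914 0.37467724] [ 0.8344956  -0.11223325 -0.07165824  0.53468299]
0.95 [254.8, 158.7] (array([0.48510792, 0.14643763]), np.float64(0.6249800938285993), np.float64(0.485130979524848))
top [ 0.40502445 -0.01937891  0.93567034] [-0.70475671 -0.05940636  0.05545935  0.70477878]
0.54 [185.8, 226.3] (array([0.48960055, 0.14587939]), np.float64(0.24246357387936524), np.float64(1.579585107095886))
side [ 0.509961   -0.6812795   0.58473136] [ 8.90861257e-01  4.54084270e-01 -4.86969559e-05 -1.31793217e-02]
0.73 [236.2, 174.4] (array([0.48802009, 0.15139805]), np.float64(1.01712283351718), np.float64(0.4704838058839978))
```

View pics/wrist1.png

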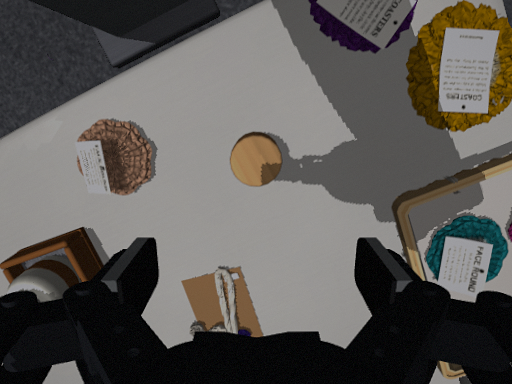

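Call:
play_rows([
  [-0.0034,-0.0005,-0.04,0,0,0,1],
  [0,0,-0.04,0,0,0,1],
  [0,0,-0.04,0,0,0,1],
  [0,0,-0.02,0,0,0,1],
  [0,0,0,0,0,0,1],
])

```text
t: 4.05
tcp_pos: [0.4817, 0.1486, 0.0896]
orientation: [-0.002, 0.212, 0.977, -0.001]
force: [-0.3, -0.3, 0.4]
gripper_width: 0.999
```

```bash
python3 - <<'E'
from cf import *
o=env.get_obs();print(o['t'],o['tcp_pos'],o['orientation'],o['force'])
c=cap('wrist','wrist2.png')
for d in env.cut_out('wrist','cap')[:1]:
        print(d['score'],d['point'],fitcyl(c,d['region'],[.486,.147],.027,0,.04))
print(proj(c,(*o['tcp_pos'][:2],.04)))
E
```

```text
4.05 [0.48165543 0.14856776 0.08960942] [-2.07216904e-03  2.11603045e-01  9.77353173e-01 -7.95752007e-04] [-0.32010546 -0.28525378  0.41952131]
0.59 [257.7, 212.2] (array([0.4851525 , 0.14654009]), np.float64(1.3189554238350376), np.float64(0.5379248909132811))
(np.float64(258.20248865338783), np.float64(210.41241626586242))
```

View pics/wrist2.png

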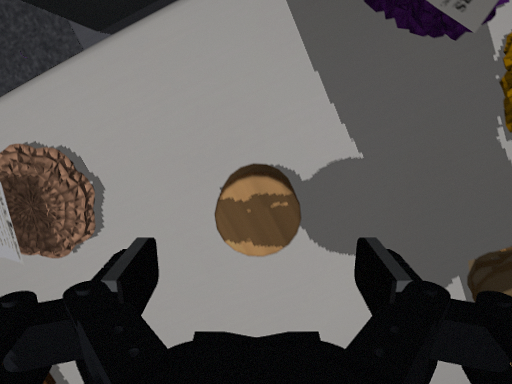

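Call:
play_rows([
  [0,0,0,0,0,0,1],
  [0,0,0,0,0,0,1],
])

```text
t: 4.4
tcp_pos: [0.4849, 0.1484, 0.0925]
orientation: [0.001, 0.212, 0.977, 0.0]
force: [0.1, 0.4, -0.2]
gripper_width: 1.003
```

```bash
python3 - <<'E'
from cf import *
o=env.get_obs();print(o['t'],o['tcp_pos'],o['orientation'],o['force'])
c=cap('wrist','wrist3.png');print(c['position'])
for d in env.cut_out('wrist','cap')[:1]:
        print(d['score'],d['point'],fitcyl(c,d['region'],[.486,.147],.027,0,.04))
print(proj(c,(*o['tcp_pos'][:2],.04)),proj(c,(.4852,.1465,.04)))
o=env.get_obs();print(o['t'],o['tcp_pos'])
E
```

```text
4.4 [0.48490547 0.14842405 0.0925374 ] [1.12585786e-03 2.12205592e-01 9.77224293e-01 4.47454531e-04] [ 0.1346856   0.37272558 -0.16458445]
[0.42293226 0.17530095 0.23563955]
0.68 [255.3, 203.7] (array([0.48525575, 0.14648035]), np.float64(0.9680134586160791), np.float64(0.4808459272268067))
(np.float64(257.8705333997571), np.float64(208.4324373218334)) (np.float64(255.25230763323623), np.float64(210.05255796187723))
4.5 [0.4844636  0.14827513 0.09205206]
```

Call:
play_rows([
  [0.0005,-0.0018,-0.03,0,0,0,1],
  [0,0,-0.03,0,0,0,1],
  [0,0,-0.016,0,0,0,1],
  [0,0,-0.006,0,0,0,1],
  [0,0,0,0,0,0,1],
])

```text
t: 5.12
tcp_pos: [0.4847, 0.1464, 0.0095]
orientation: [0.0, 0.212, 0.977, 0.0]
force: [-0.2, -0.2, 0.5]
gripper_width: 1.004
```

```bash
python3 - <<'E'
from cf import *
o=env.get_obs();print(o['t'],o['tcp_pos'],o['orientation'],o['force'])
c=cap('wrist','wrist4.png')
c=cap('side','side4.png');cv2.imwrite('pics/s4.png',cv2.resize(c['color'][120:280,160:340,::-1],None,fx=4,fy=3.7))
o=env.get_obs();print(o['tcp_pos'])
E
```

```text
5.125 [0.48471411 0.14641289 0.00953384] [1.08440950e-04 2.12300718e-01 9.77204375e-01 5.36314465e-05] [-0.18497076 -0.21458823  0.47664225]
[0.4854086  0.14654303 0.01020654]
```

View pics/wrist4.png

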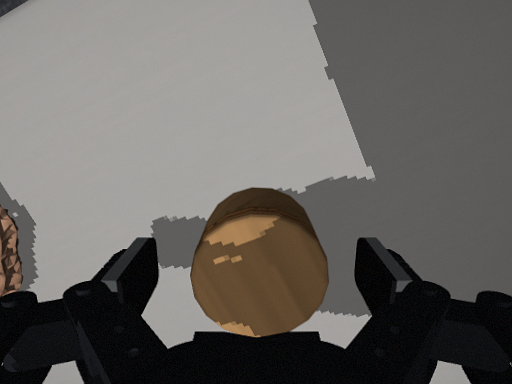

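View pics/s4.png

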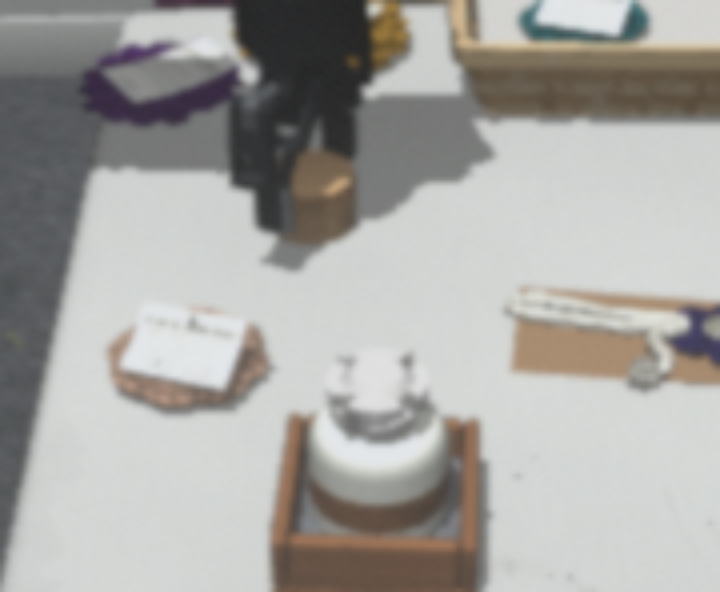

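Call:
play_rows([
  [0,0,0,0,0,0,-1],
  [0,0,0,0,0,0,-1],
  [0,0,0,0,0,0,-1],
  [0,0,0,0,0,0,-1],
  [0,0,0,0,0,0,-1],
], grip_force=60)

```text
t: 5.85
tcp_pos: [0.4853, 0.1465, 0.0106]
orientation: [0.001, 0.212, 0.977, 0.0]
force: [-1.3, -1.3, 6.1]
gripper_width: 0.611
```

Call:
play_rows([
  [0,0,0,0,0,0,-1],
  [0,0,0,0,0,0,-1],
  [0,0,0.01,0,0,0,-1],
  [0,0,0.02,0,0,0,-1],
])

```text
t: 6.35
tcp_pos: [0.4833, 0.1462, 0.0393]
orientation: [-0.001, 0.212, 0.977, -0.0]
force: [-0.5, -0.2, -0.1]
gripper_width: 0.611
```

Call:
play_rows([
  [0,0,0.04,0,0,0,-1],
  [0,0,0.04,0,0,0,-1],
  [0.008,-0.033,0.04,0,0,0,-1],
  [0.012,-0.04,0.04,0,0,0,-1],
  [0.012,-0.04,0.04,0,0,0,-1],
])

```text
t: 6.98
tcp_pos: [0.5162, 0.0325, 0.2412]
orientation: [0.0, 0.212, 0.977, 0.0]
force: [0.9, 0.0, -1.5]
gripper_width: 0.605
```

Call:
play_rows([
  [0.012,-0.04,0.005,0,0,0,-1],
  [0.012,-0.04,0,0,0,0,-1],
  [0.012,-0.04,0,0,0,0,-1],
  [0.012,-0.04,0,0,0,0,-1],
  [0.012,-0.03,0,0,0,0,-1],
])

```text
t: 7.6
tcp_pos: [0.5764, -0.1582, 0.2446]
orientation: [0.0, 0.213, 0.977, -0.0]
force: [0.7, 0.6, -0.7]
gripper_width: 0.605
```

Call:
play_rows([
  [0,0,0,0,0,0,-1],
  [0,0,0,0,0,0,-1],
])

```text
t: 7.85
tcp_pos: [0.5758, -0.1562, 0.2443]
orientation: [-0.0, 0.212, 0.977, 0.0]
force: [-0.7, -0.2, -0.5]
gripper_width: 0.611
```

```bash
python3 - <<'E'
from cf import *
o=env.get_obs();print(o['t'],o['tcp_pos'],o['orientation'],o['force'],o['moment'],o['joint_positions'][5])
c=cap('wrist','wrist5.png');cv2.imwrite('pics/w5.png',cv2.resize(c['color'][:,:,::-1],None,fx=1.5,fy=1.5,interpolation=cv2.INTER_CUBIC))
c=cap('side','side5.png');cv2.imwrite('pics/s5.png',cv2.resize(c['color'][120:280,160:340,::-1],None,fx=4,fy=3.7))
c=cap('top','top5.png');cv2.imwrite('pics/t5.png',cv2.resize(c['color'][120:280,220:400,::-1],None,fx=4,fy=3.7))
o=env.get_obs();print(o['tcp_pos'],o['force'])
E
```

```text
7.85 [ 0.57584139 -0.15617996  0.24431767] [-4.63625376e-04  2.12331667e-01  9.77197511e-01  2.67676137e-04] [-0.68280904 -0.19608656 -0.48114728] [-0.04226701 -0.04188477 -0.00883159] 0.054568328209277976
[ 0.5759622  -0.15557512  0.24446234] [ 0.70428855  0.06869041 -0.69733542]
```

View pics/w5.png

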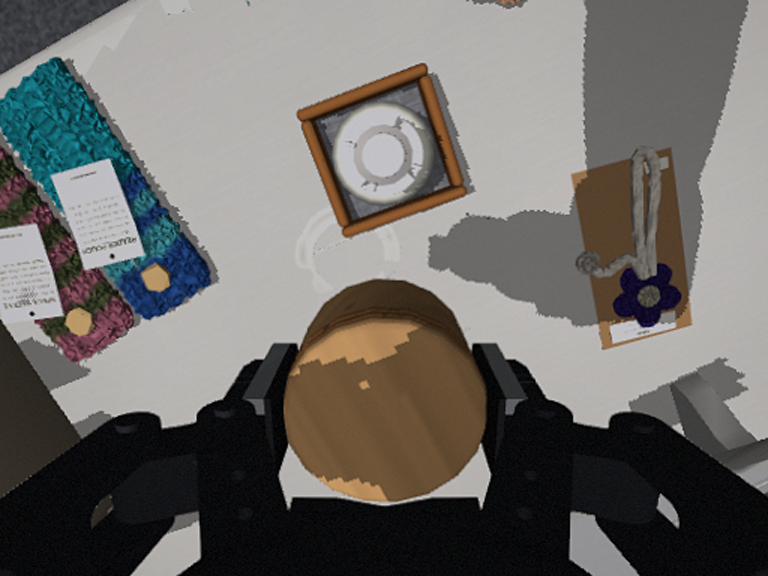

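View pics/s5.png

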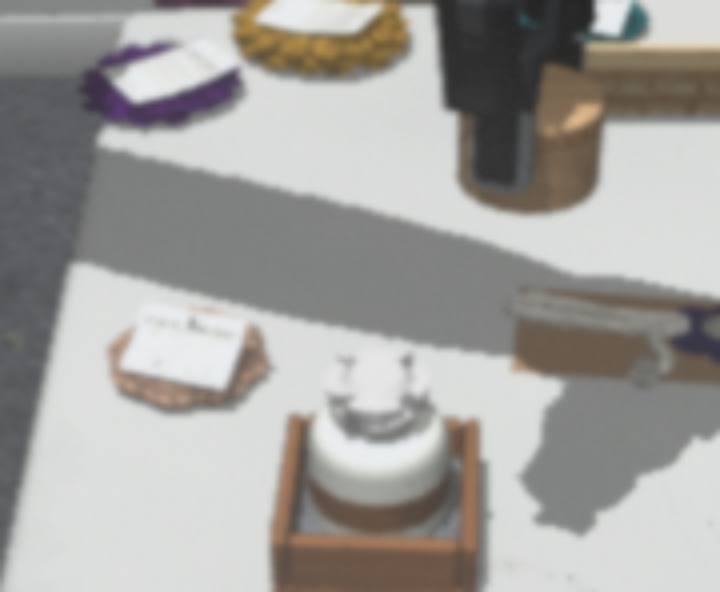

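```bash
python3 - <<'E'
from cf import *
im=cv2.imread('pics/wrist5.png')
cv2.imwrite('pics/z5.png',cv2.resize(im[55:150,205:305],None,fx=6,fy=6,interpolation=cv2.INTER_CUBIC))
E
```

```text
(no output)
```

View pics/z5.png

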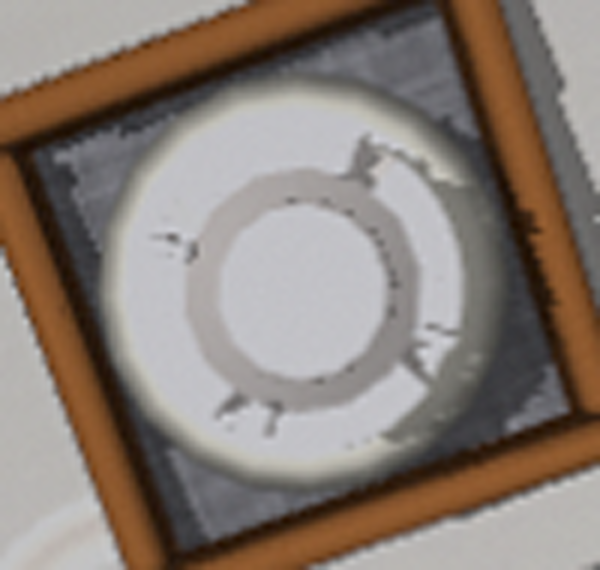

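```bash
python3 - <<'E'
from cf import *
o=env.get_obs();t=o['tcp_pos'];print(t)
c=cap('wrist','wrist6.png');print(c['position'])
print('nose',atz(c,(255.5,103.4),.11),'ring',atz(c,(255.5,103.4),.105))
d=env.cut_out('wrist','cap')[0];reg=d['region'];print(d['score'],reg.sum())
print('cap',fitcyl(c,reg,t[:2],.027,t[2]-.010,t[2]+.030), t)
for n in ['top','side']:
    c=cap(n)
    for l,r,z0,z1 in [('cap',.027,t[2]-.01,t[2]+.03)]:
        for d in env.cut_out(n,l)[:1]: print(n,d['score'],fitcyl(c,d['region'],t[:2],r,z0,z1))
    cv2.imwrite(f'pics/{n}6z.png',cv2.resize(c['color'][170:240,270:350,::-1] if n=='top' else c['color'][205:275,215:295,::-1],None,fx=8,fy=8,interpolation=cv2.INTER_CUBIC))
E
```

```text
[ 0.5759622  -0.15557512  0.24446234]
[ 0.51434377 -0.12873886  0.38772669]
nose [ 0.51871602 -0.1314404   0.11      ] ring [ 0.51879473 -0.13148904  0.105     ]
0.57 15644
cap (array([ 0.57514631, -0.156597  ]), np.float64(2.3955162192109105), np.float64(0.9513544636709759)) [ 0.5759622  -0.15557512  0.24446234]
side 0.71 (array([ 0.57800166, -0.15277924]), np.float64(3.483552735516985), np.float64(4.980862114229227))
```

View pics/side6z.png

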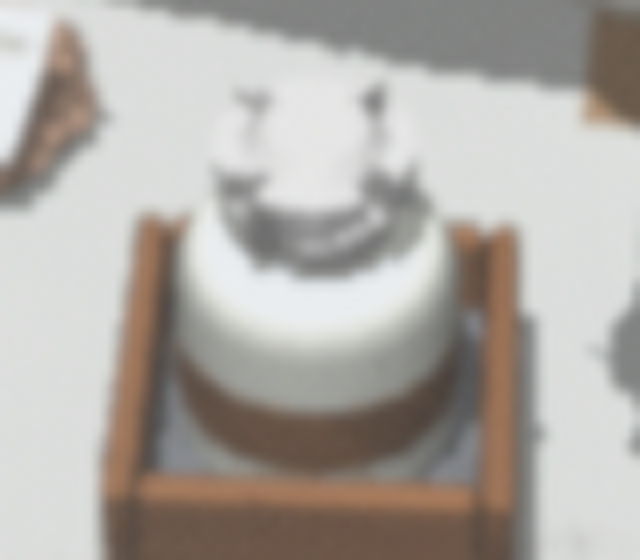

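```bash
python3 - <<'E'
import cv2
a=cv2.imread('pics/top0.png');cv2.imwrite('pics/top0z.png',cv2.resize(a[170:240,270:350],None,fx=8,fy=8,interpolation=cv2.INTER_CUBIC))
E
```

```text
(no output)
```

View pics/top0z.png

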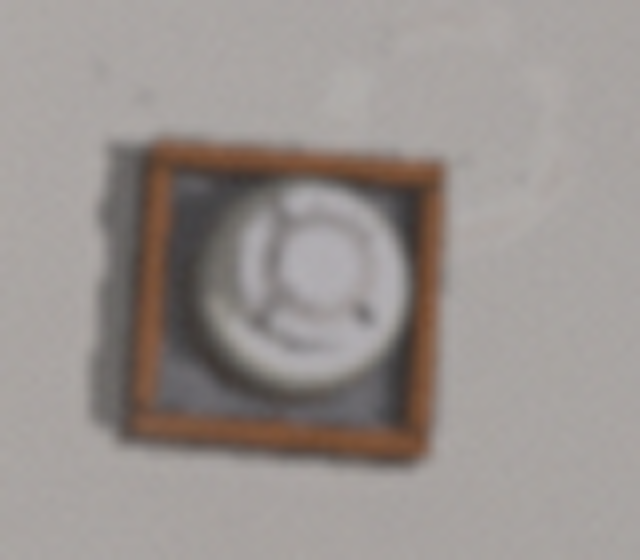

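```bash
python3 - <<'E'
from cf import *
c=cap('top');print('top nose',atz(c,(309.8,202.7),.11))
# holder outer corners top0z, z=.042 
K=[(155,140),(443,165),(425,460),(130,435)]
P=[atz(c,(270+(a-3.5)/8,170+(b-3.5)/8),.042)[:2] for a,b in K];print(np.round(P,4),np.mean(P,0))
c=cap('wrist')
K=[(300,110),(424,66),(465,192),(347,234)]
P=[atz(c,(a/1.5,b/1.5),.042)[:2] for a,b in K];print(np.round(P,4),np.mean(P,0))
c=cap('side');
print(proj(c,(.5187,-.1314,.11)),proj(c,(.515,-.13,.11)),atz(c,(253.5,219),.11))
for n in ['wrist','top']:
    c=cap(n);d=env.cut_out(n,'jar')[:1]
    for q in d: print(n,q['score'],fitcyl(c,q['region'],[.517,-.13],.032,.05,.075))
E
```

```text
top nose [ 0.51891466 -0.13178157  0.11      ]
[[ 0.5669 -0.0909]
 [ 0.5591 -0.1787]
 [ 0.4691 -0.1708]
 [ 0.4767 -0.0822]] [ 0.51798029 -0.13062715]
[[ 0.4708 -0.1709]
 [ 0.4797 -0.0854]
 [ 0.566  -0.0919]
 [ 0.5588 -0.1784]] [ 0.51882815 -0.13165613]
(np.float64(252.64463628575842), np.float64(220.1360025789054)) (np.float64(250.4906932822076), np.float64(219.65919255084916)) [ 0.52026023 -0.12844618  0.11      ]
wrist 0.85 (array([ 0.51827333, -0.13224477]), np.float64(1.3488246216629336), np.float64(0.5461291667865241))
top 0.46 (array([ 0.51530035, -0.13255313]), np.float64(1.0318225141665796), np.float64(2.654221729519517))
```

Call:
play_rows([
  [-0.02,0.008,0,0,0,0,-1],
  [-0.02,0.008,0,0,0,0,-1],
  [-0.0171,0.008,-0.03,0,0,0,-1],
  [0,0,-0.04,0,0,0,-1],
  [0,0,-0.029,0,0,0,-1],
])

```text
t: 9.28
tcp_pos: [0.5185, -0.1323, 0.144]
orientation: [-0.0, 0.212, 0.977, 0.0]
force: [0.3, 0.1, -1.2]
gripper_width: 0.606
```

Call:
play_rows([
  [0,0,0,0,0,0,-1],
  [0,0,0,0,0,0,-1],
  [0,0,0,0,0,0,-1],
])

```text
t: 9.65
tcp_pos: [0.5208, -0.1332, 0.1472]
orientation: [0.002, 0.212, 0.977, -0.0]
force: [0.2, 0.1, -0.5]
gripper_width: 0.608
```

```bash
python3 - <<'E'
from cf import *
o=env.get_obs();print(o['t'],o['tcp_pos'],o['orientation'],o['force'],o['moment'],o['joint_positions'][5])
c=cap('side');cv2.imwrite('pics/s7.png',cv2.resize(c['color'][170:285,200:310,::-1],None,fx=5,fy=5,interpolation=cv2.INTER_CUBIC))
t=env.get_obs()['tcp_pos'];print(t)
print(proj(c,(t[0],t[1],t[2]+.03)),proj(c,(t[0],t[1],t[2]-.01)))
E
```

```text
9.65 [ 0.52079746 -0.13320321  0.14717406] [ 1.70374308e-03  2.12277293e-01  9.77207951e-01 -2.60461542e-04] [ 0.20442866  0.10052403 -0.47164491] [-0.01417019 -0.03621935 -0.00802039] 0.05712501154674526
[ 0.52066891 -0.13316405  0.14703162]
(np.float64(253.43763751684804), np.float64(189.64334903582733)) (np.float64(253.6647186944835), np.float64(208.64333997227592))
```

View pics/s7.png

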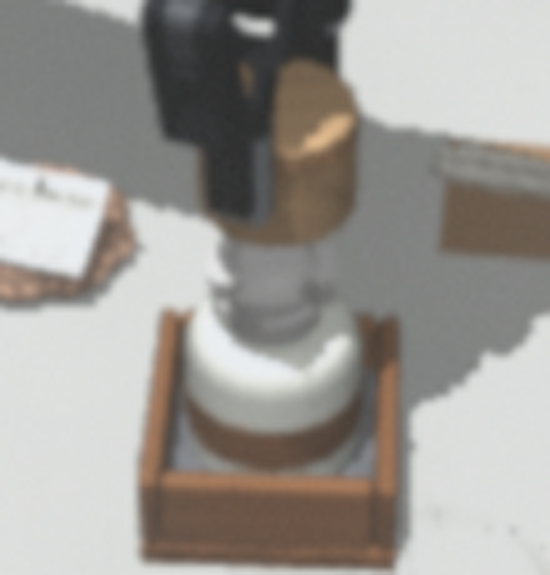

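Call:
play_rows([
  [-0.0019,0.0015,0,0,0,0,-1],
  [0,0,0,0,0,0,-1],
  [0,0,0,0,0,0,-1],
])

```text
t: 10.07
tcp_pos: [0.5174, -0.1311, 0.1454]
orientation: [0.0, 0.212, 0.977, -0.0]
force: [-1.2, -0.0, -1.0]
gripper_width: 0.61
```

Call:
play_rows([
  [0,0,0,0,0,0,-1],
  [0,0,0,0,0,0,-1],
])

```text
t: 10.32
tcp_pos: [0.5174, -0.1312, 0.1453]
orientation: [-0.0, 0.212, 0.977, 0.0]
force: [-0.1, 0.7, -1.2]
gripper_width: 0.609
```

```bash
python3 - <<'E'
from cf import *
o=env.get_obs();print(o['t'],o['tcp_pos'],o['force'],o['moment'])
c=cap('side');cv2.imwrite('pics/s8.png',cv2.resize(c['color'][170:285,200:310,::-1],None,fx=5,fy=5,interpolation=cv2.INTER_CUBIC))
c=cap('wrist');cv2.imwrite('pics/w8.png',c['color'][:,:,::-1])
o=env.get_obs();print(o['t'],o['tcp_pos'],o['force'])
E
```

```text
10.325 [ 0.51740403 -0.13115032  0.14527835] [-0.06303097  0.66708131 -1.1700309 ] [0.01788603 0.01039997 0.01696877]
10.425 [ 0.51735922 -0.13112448  0.14522347] [ 0.27441995 -0.14686006 -0.65437849]
```

View pics/s8.png

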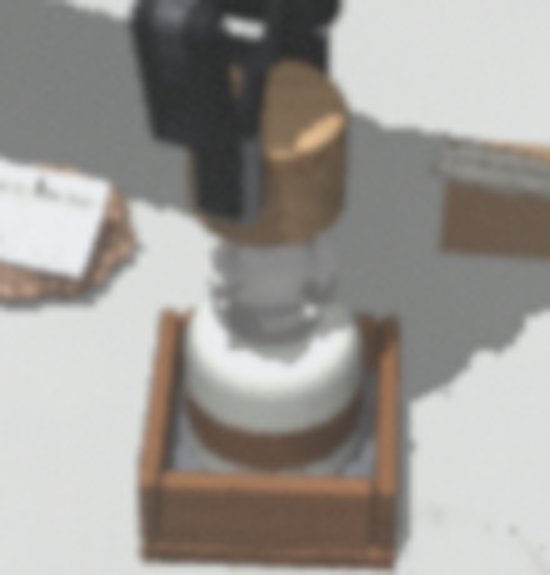

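View pics/w8.png

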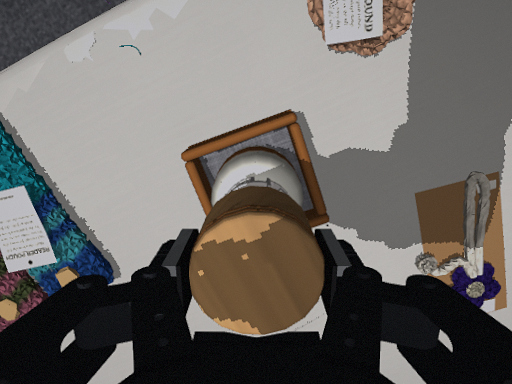

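Call:
play_rows([
  [0.0014,-0.0004,-0.01,0,0,0,-1],
  [0,0,-0.01,0,0,0,-1],
  [0,0,-0.005,0,0,0,-1],
  [0,0,0,0,0,0,-1],
])

```text
t: 10.92
tcp_pos: [0.5181, -0.1313, 0.1194]
orientation: [-0.001, 0.212, 0.977, 0.0]
force: [0.5, -0.2, 0.3]
gripper_width: 0.607
```

Call:
play_rows([
  [0,0,0,0,0,0,-1],
  [0,0,-0.002,0,0,0,-1],
  [0,0,-0.002,0,0,0,-1],
  [0,0,0,0,0,0,-1],
])

```text
t: 11.42
tcp_pos: [0.5186, -0.1315, 0.1162]
orientation: [-0.0, 0.212, 0.977, 0.0]
force: [0.7, -0.1, -0.5]
gripper_width: 0.613
```

Nose entered without force. Now gently down to contact.

Call:
play_rows([
  [0,0,-0.002,0,0,0,-1],
  [0,0,0,0,0,0,-1],
])

```text
t: 11.68
tcp_pos: [0.5186, -0.1315, 0.1141]
orientation: [-0.0, 0.212, 0.977, 0.0]
force: [0.2, 0.3, 0.0]
gripper_width: 0.608
```

Call:
play_rows([
  [0,0,-0.002,0,0,0,-1],
  [0,0,0,0,0,0,-1],
])

```text
t: 11.92
tcp_pos: [0.5186, -0.1315, 0.1121]
orientation: [-0.0, 0.212, 0.977, 0.0]
force: [-0.1, -0.0, -0.6]
gripper_width: 0.607
```

Call:
play_rows([
  [0,0,-0.002,0,0,0,-1],
  [0,0,0,0,0,0,-1],
])

```text
t: 12.18
tcp_pos: [0.5191, -0.1316, 0.1106]
orientation: [0.0, 0.212, 0.977, -0.0]
force: [0.1, -0.0, 1.9]
gripper_width: 0.615
```

Call:
play_rows([
  [0,0,-0.002,0,0,0,-1],
  [0,0,0,0,0,0,-1],
])

```text
t: 12.42
tcp_pos: [0.5192, -0.1317, 0.1087]
orientation: [0.0, 0.212, 0.977, -0.0]
force: [-0.6, -0.4, 4.1]
gripper_width: 0.609
```

Call:
play_rows([
  [0,0,0,0,0,5,-1],
  [0,0,0,0,0,5,-1],
  [0,0,0,0,0,0,-1],
])

```text
t: 12.8
tcp_pos: [0.5192, -0.1317, 0.1087]
orientation: [0.0, 0.127, 0.992, -0.0]
force: [-0.3, 0.2, 3.1]
gripper_width: 0.611
```

```bash
cat > st.py <<'E'
from h import *
o=env.get_obs();q=o['orientation'];r=R.from_quat([q[1],q[2],q[3],q[0]]);y=r.apply([0,1,0])
print(round(o['t'],2),o['tcp_pos'].round(4),'yaw',round(np.degrees(np.arctan2(y[1],y[0])),1),o['force'].round(1),o['moment'].round(3),o['joint_positions'][5].round(2))
E
python3 st.py
```

```text
12.8 [ 0.5192 -0.1317  0.1087] yaw 75.4 [-0.3  0.2  3.1] [ 0.055 -0.011  0.01 ] -0.11
```

Call:
play_rows([
  [0,0,-0.0005,0,0,5,-1],
  [0,0,0,0,0,5,-1],
  [0,0,0,0,0,0,-1],
])

```text
t: 13.18
tcp_pos: [0.5192, -0.1317, 0.1082]
orientation: [0.0, 0.04, 0.999, -0.0]
force: [-0.3, 0.3, 4.0]
gripper_width: 0.612
```

Call:
play_rows([
  [0,0,0,0,0,5,-1],
  [0,0,0,0,0,5,-1],
  [0,0,0,0,0,0,-1],
])

```text
t: 13.55
tcp_pos: [0.5191, -0.1314, 0.108]
orientation: [0.0, -0.047, 0.999, 0.0]
force: [0.3, 0.2, 3.9]
gripper_width: 0.606
```

```bash
python3 st.py
```

```text
13.55 [ 0.5191 -0.1314  0.108 ] yaw 95.3 [0.3 0.2 3.9] [ 0.177 -0.112 -0.019] -0.46
```

Call:
play_rows([
  [0,0,0,0,0,5,-1],
  [0,0,0,0,0,5,-1],
  [0,0,0,0,0,0,-1],
])

```text
t: 13.92
tcp_pos: [0.5181, -0.1314, 0.107]
orientation: [-0.001, -0.133, 0.991, 0.0]
force: [0.2, -0.6, -1.0]
gripper_width: 0.612
```

Call:
play_rows([
  [0,0,0,0,0,5,-1],
  [0,0,0,0,0,5,-1],
  [0,0,0,0,0,0,-1],
])

```text
t: 14.3
tcp_pos: [0.5181, -0.1315, 0.107]
orientation: [-0.001, -0.219, 0.976, 0.0]
force: [1.3, -0.6, -2.7]
gripper_width: 0.61
```

```bash
python3 st.py
```

```text
14.3 [ 0.5181 -0.1315  0.107 ] yaw 115.2 [ 1.3 -0.6 -2.7] [-0.143 -0.073 -0.356] -0.81
```

Call:
play_rows([
  [0,0,0,0,0,-5,-1],
  [0,0,0,0,0,-3,-1],
  [0,0,0,0,0,0,-1],
])

```text
t: 14.68
tcp_pos: [0.5182, -0.1314, 0.1072]
orientation: [-0.001, -0.151, 0.989, 0.0]
force: [0.2, -1.1, -2.8]
gripper_width: 0.611
```

```bash
python3 st.py
```

```text
14.68 [ 0.5182 -0.1314  0.1072] yaw 107.4 [ 0.2 -1.1 -2.8] [-0.124 -0.06  -0.118] -0.67
```

Call:
play_rows([
  [0,0,-0.001,0,0,-1,-1],
  [0,0,-0.001,0,0,0,-1],
  [0,0,0,0,0,0,-1],
])

```text
t: 15.05
tcp_pos: [0.519, -0.1316, 0.1061]
orientation: [0.0, -0.143, 0.99, -0.0]
force: [-0.7, -0.4, 0.5]
gripper_width: 0.612
```

```bash
python3 st.py
```

```text
15.05 [ 0.519  -0.1316  0.1061] yaw 106.5 [-0.7 -0.4  0.5] [-0.045  0.036 -0.088] -0.66
```

Call:
play_rows([
  [0,0,-0.001,0,0,0,-1],
  [0,0,-0.001,0,0,0,-1],
  [0,0,0,0,0,0,-1],
])

```text
t: 15.42
tcp_pos: [0.5188, -0.1316, 0.1038]
orientation: [0.0, -0.143, 0.99, -0.0]
force: [0.1, -0.4, 0.8]
gripper_width: 0.61
```

Call:
play_rows([
  [0,0,-0.001,0,0,0,-1],
  [0,0,-0.001,0,0,0,-1],
  [0,0,0,0,0,0,-1],
])

```text
t: 15.8
tcp_pos: [0.5189, -0.1316, 0.1019]
orientation: [0.0, -0.143, 0.99, -0.0]
force: [-0.2, 0.3, 1.9]
gripper_width: 0.607
```

```bash
python3 st.py
```

```text
15.8 [ 0.5189 -0.1316  0.1019] yaw 106.5 [-0.2  0.3  1.9] [-0.108  0.087 -0.075] -0.66
```

Call:
play_rows([
  [0,0,-0.0004,0,0,-5,-1],
  [0,0,-0.0004,0,0,-5,-1],
  [0,0,0,0,0,0,-1],
])

```text
t: 16.18
tcp_pos: [0.5192, -0.1316, 0.1013]
orientation: [0.0, -0.057, 0.998, -0.0]
force: [1.1, 1.0, 3.1]
gripper_width: 0.612
```

```bash
python3 st.py
```

```text
16.18 [ 0.5192 -0.1316  0.1013] yaw 96.6 [1.1 1.  3.1] [-0.055  0.018 -0.047] -0.48
```

Call:
play_rows([
  [0,0,-0.0003,0,0,-5,-1],
  [0,0,-0.0003,0,0,-5,-1],
  [0,0,0,0,0,0,-1],
])

```text
t: 16.55
tcp_pos: [0.5192, -0.1316, 0.1006]
orientation: [0.0, 0.029, 1.0, -0.0]
force: [0.6, -0.6, 2.3]
gripper_width: 0.608
```

```bash
python3 st.py
```

```text
16.55 [ 0.5192 -0.1316  0.1006] yaw 86.6 [ 0.6 -0.6  2.3] [-0.059 -0.084 -0.005] -0.31
```

Call:
play_rows([
  [0,0,-0.0004,0,0,-5,-1],
  [0,0,-0.0004,0,0,-5,-1],
  [0,0,0,0,0,0,-1],
])

```text
t: 16.92
tcp_pos: [0.5191, -0.1316, 0.0998]
orientation: [0.0, 0.116, 0.993, -0.0]
force: [0.8, 0.6, 2.6]
gripper_width: 0.608
```

```bash
python3 st.py
```

```text
16.93 [ 0.5191 -0.1316  0.0998] yaw 76.7 [0.8 0.6 2.6] [-0.038 -0.126 -0.02 ] -0.14
```

Call:
play_rows([
  [0,0,-0.0004,0,0,-5,-1],
  [0,0,-0.0004,0,0,-5,-1],
  [0,0,0,0,0,0,-1],
])

```text
t: 17.3
tcp_pos: [0.519, -0.1316, 0.099]
orientation: [0.0, 0.202, 0.979, -0.0]
force: [1.0, -0.3, 2.6]
gripper_width: 0.607
```

```bash
python3 st.py
```

```text
17.3 [ 0.519  -0.1316  0.099 ] yaw 66.7 [ 1.  -0.3  2.6] [-0.103 -0.084 -0.025] 0.04
```

Call:
play_rows([
  [0,0,-0.0004,0,0,-5,-1],
  [0,0,0,0,0,0,-1],
])

```text
t: 17.55
tcp_pos: [0.5189, -0.1316, 0.0985]
orientation: [0.0, 0.245, 0.97, -0.0]
force: [0.4, -0.0, 3.4]
gripper_width: 0.614
```

```bash
python3 st.py
```

```text
17.55 [ 0.5189 -0.1316  0.0985] yaw 61.7 [ 0.4 -0.   3.4] [-0.069 -0.121 -0.032] 0.13
```

Call:
play_rows([
  [0,0,-0.0002,0,0,-3,-1],
  [0,0,0,0,0,0,-1],
])

```text
t: 17.8
tcp_pos: [0.5188, -0.1315, 0.0983]
orientation: [0.0, 0.27, 0.963, -0.0]
force: [-0.1, -0.5, 1.6]
gripper_width: 0.607
```

```bash
python3 st.py
```

```text
17.8 [ 0.5188 -0.1315  0.0983] yaw 58.7 [-0.1 -0.5  1.6] [-0.097 -0.135 -0.037] 0.18
```

Call:
play_rows([
  [0,0,-0.0002,0,0,-3,-1],
  [0,0,0,0,0,0,-1],
])

```text
t: 18.05
tcp_pos: [0.5187, -0.1315, 0.098]
orientation: [-0.0, 0.295, 0.955, 0.0]
force: [0.0, -0.8, 3.2]
gripper_width: 0.613
```

```bash
python3 st.py
```

```text
18.05 [ 0.5187 -0.1315  0.098 ] yaw 55.6 [ 0.  -0.8  3.2] [ 0.017 -0.105  0.004] 0.23
```

Call:
play_rows([
  [0,0,0,0,0,-3,-1],
  [0,0,0,0,0,0,-1],
])

```text
t: 18.3
tcp_pos: [0.5186, -0.1314, 0.098]
orientation: [-0.0, 0.32, 0.947, 0.0]
force: [-0.2, 0.3, 3.2]
gripper_width: 0.612
```

```bash
python3 st.py
```

```text
18.3 [ 0.5186 -0.1314  0.098 ] yaw 52.6 [-0.2  0.3  3.2] [-0.043 -0.036  0.024] 0.28
```

Call:
play_rows([
  [0,0,0,0,0,-3,-1],
  [0,0,0,0,0,0,-1],
])

```text
t: 18.55
tcp_pos: [0.5186, -0.1314, 0.0979]
orientation: [-0.0, 0.345, 0.939, 0.0]
force: [0.6, 0.5, 2.9]
gripper_width: 0.61
```

```bash
python3 st.py
```

```text
18.55 [ 0.5186 -0.1314  0.0979] yaw 49.6 [0.6 0.5 2.9] [ 0.079 -0.026  0.127] 0.34
```

Call:
play_rows([
  [0,0,0,0,0,-3,-1],
  [0,0,0,0,0,0,-1],
])

```text
t: 18.8
tcp_pos: [0.5187, -0.1314, 0.098]
orientation: [-0.0, 0.369, 0.929, 0.0]
force: [-0.1, 0.0, 2.6]
gripper_width: 0.611
```

```bash
python3 st.py
```

```text
18.8 [ 0.5187 -0.1314  0.098 ] yaw 46.6 [-0.1  0.   2.6] [ 0.06  -0.102  0.195] 0.39
```

Call:
play_rows([
  [0,0,0.0005,0,0,4,-1],
  [0,0,0.0005,0,0,0,-1],
  [0,0,0,0,0,0,-1],
])

```text
t: 19.18
tcp_pos: [0.5187, -0.1314, 0.0989]
orientation: [-0.0, 0.338, 0.941, 0.0]
force: [0.1, 0.0, 1.9]
gripper_width: 0.61
```

```bash
python3 st.py
```

```text
19.18 [ 0.5187 -0.1314  0.0989] yaw 50.5 [0.1 0.  1.9] [ 0.133 -0.062  0.107] 0.32
```

Call:
play_rows([
  [0,0,0,0,0,0,1],
  [0,0,0,0,0,0,1],
  [0,0,0,0,0,0,1],
  [0,0,0,0,0,0,1],
  [0,0,0,0,0,0,1],
])

```text
t: 19.8
tcp_pos: [0.5187, -0.1315, 0.099]
orientation: [-0.0, 0.338, 0.941, 0.0]
force: [-0.5, -0.5, -0.2]
gripper_width: 1.001
```

```bash
python3 st.py; python3 - <<'E'
from h import *
cap('wrist','w9.png');c=cap('side');cv2.imwrite('pics/s9.png',cv2.resize(c['color'][170:285,200:310,::-1],None,fx=5,fy=5,interpolation=cv2.INTER_CUBIC))
E
```

```text
19.8 [ 0.5187 -0.1315  0.099 ] yaw 50.5 [-0.5 -0.5 -0.2] [-0.019  0.029  0.03 ] 0.32
```

View pics/w9.png

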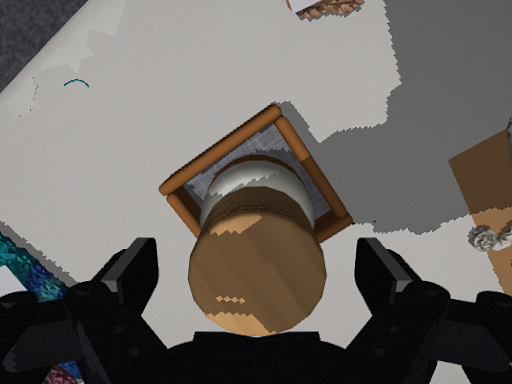

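View pics/s9.png

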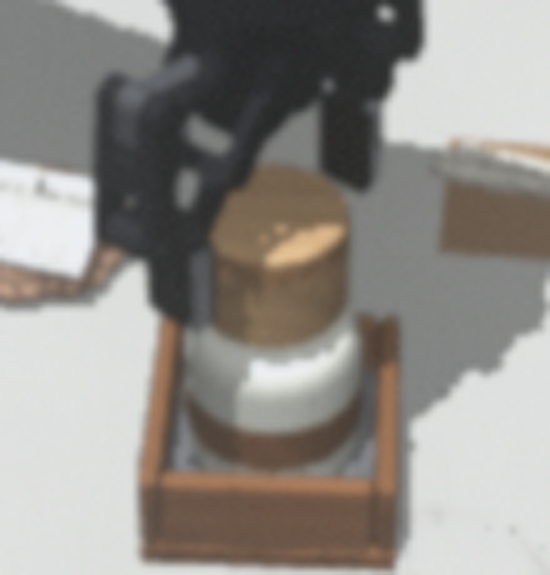

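Call:
play_rows([
  [0,0,0.015,0,0,0,1],
  [0,0,0.03,0,0,0,1],
  [0,0,0.04,0,0,0,1],
  [0.02,0,0.04,0,0,0,1],
  [0.04,0,0.01,0,0,0,1],
])

```text
t: 20.52
tcp_pos: [0.5807, -0.1322, 0.2395]
orientation: [0.004, 0.338, 0.941, -0.0]
force: [0.5, -0.1, 0.6]
gripper_width: 1.002
```

Call:
play_rows([
  [0.03,0,0,0,0,0,1],
  [0,0,0,0,0,0,1],
  [0,0,0,0,0,0,1],
])

```text
t: 20.9
tcp_pos: [0.608, -0.1314, 0.2342]
orientation: [-0.001, 0.338, 0.941, -0.0]
force: [-0.1, 0.1, -0.3]
gripper_width: 1.0
```

```bash
python3 st.py; python3 - <<'E'
from cf import *
c=cap('wrist','w10.png');c=cap('side','s10f.png');cv2.imwrite('pics/s10.png',cv2.resize(c['color'][185:285,200:310,::-1],None,fx=6,fy=6,interpolation=cv2.INTER_CUBIC))
for n in ['side','wrist']:
  c=cap(n)
  for d in env.cut_out(n,'cap')[:2]:
    print(n,d['score'],d['point'])
    for r in (.101,.097,.093,.0895,.086): print(r,fitcyl(c,d['region'],[.5188,-.1316],.027,r,r+.04))
  for l in ['hairtie_violet','scrubby_peach']:
    for d in env.find_in(n,l)[:1]: print(l,d['point'],d['score'])
c=cap('side')
for z in (.0895,.093,.1295,.133): print(z,proj(c,(.5188,-.1316-.027,z)),proj(c,(.5188,-.1316+.027,z)))
E
```

```text
20.9 [ 0.608  -0.1314  0.2342] yaw 50.5 [-0.1  0.1 -0.3] [ 0.011  0.035 -0.002] 0.37
side 0.6 [252.8, 221.5]
0.101 (array([ 0.52046649, -0.14300829]), np.float64(1.2814824006731895), np.float64(0.6258345229890164))
0.097 (array([ 0.52052393, -0.13874979]), np.float64(1.1362186865714845), np.float64(0.568757991395535))
0.093 (array([ 0.5205943 , -0.13439314]), np.float64(0.9904117451479904), np.float64(0.532832819077638))
0.0895 (array([ 0.52066257, -0.13051713]), np.float64(0.8631493264454817), np.float64(0.5124151770840416))
0.086 (array([ 0.52073184, -0.12661776]), np.float64(0.7371309729321207), np.float64(0.49692677175407))
scrubby_peach [205.3, 214.4] 0.92
wrist 0.94 [179.7, 93.4]
0.101 (array([ 0.52151366, -0.13049561]), np.float64(2.644800950461436), np.float64(1.2274670374717236))
0.097 (array([ 0.52039552, -0.13115013]), np.float64(2.0530640682684815), np.float64(0.7680036435340439))
0.093 (array([ 0.51938715, -0.13182601]), np.float64(1.4639114685528465), np.float64(0.48938348877595117))
0.0895 (array([ 0.51866854, -0.13243542]), np.float64(0.9487025341847655), np.float64(0.4237974763246581))
0.086 (array([ 0.51805281, -0.13303685]), np.float64(0.43932752290952765), np.float64(0.4157180729674645))
hairtie_violet [395.1, 110.9] 0.63
0.0895 (np.float64(253.2316852198125), np.float64(239.67319266395066)) (np.float64(252.449204210933), np.float64(219.03521702591854))
0.093 (np.float64(253.2114247124563), np.float64(238.17086831952093)) (np.float64(252.42793302967635), np.float64(217.56149293679948))
0.1295 (np.float64(252.992741402255), np.float64(221.9593062205172)) (np.float64(252.1989040252314), np.float64(201.69448819399625))
0.133 (np.float64(252.9710375925572), np.float64(220.35073375590548)) (np.float64(252.1762293894902), np.float64(200.12367483545353))
```

View pics/s10.png

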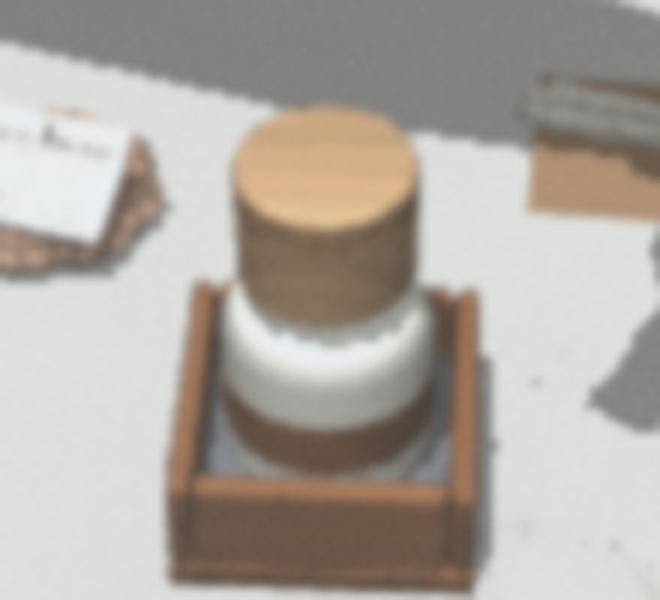

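View pics/w10.png

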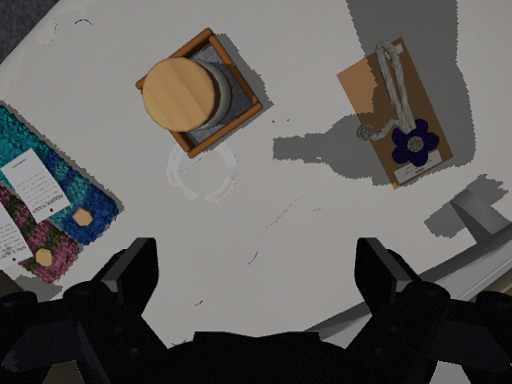

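```bash
python3 -c "
from station import env
print(env.hand_in())"
```

```text
the job is handed in; nothing more can be done
None
```

The wooden cap is on the tester jar and screwed down to the stop; the job was handed in at about 21 s.

- **Starting it:** The cap first came to rest on the thread without going down, so it was crossed. I turned it back about 40° under roughly 4 N, until the upward push vanished, which showed it had dropped. I eased it the rest of the way down into the entries, 8 mm in all.
- **One overshoot:** I turned about 10° too far back against the end of the entry, with about 0.36 N m on the wrist. That is below the 0.45 N m limit, and I backed it off before going on.
- **Screwing it home:** I turned it clockwise about 50° until it met the stop at 0.2 N m, with about 3 N downward. I eased the twist off before letting go.
- **Last checks:** The lower edge of the cap is at image row 239.3 in the side view, where 239.7 is expected for fully home and 238.2 for 3.5 mm higher. The wrist-camera fit puts the cap within about 1 mm of the jar's axis, and the side view within about 2 mm. It sits level.
- **Bystanders:** The bath scrubby is within about 2 pixels of where it started in the side view. The hair tie card was not detected in the last side picture. It lies clear of the work in the final pictures and the arm never went near it, but I did not measure its position again.

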